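# Turn over the orange cover flap to bring up its seal

### The job

The orange cover flap lies too flat on the wooden riser to be taken hold of. Slide it towards the robot until the ends of its hinge pin stick out past the riser's front edge, then pick it up by the pin ends and turn it over, and leave it lying flat on the riser with its black seal up. Leave the blue flap as it lies.

Things in the scene. Friction and masses are not known exactly. Their poses are not given: they have to be found in the camera images.
- orange_flap_pins (a point): orange flap: midpoint of its hinge pin's axis, at half thickness. The steel pin, 4 mm thick, 58 mm long, runs through the flap 8 mm from one short end, its rounded ends sticking 6 mm out of both long sides. x: from the pin along the flap to its far end (82 mm from the pin), y: along the pin, z: out of the orange face. The flap turns freely on its pin: held by both pin ends it swings and hangs
- orange_flap_mid (a point): centre of the same orange flap, at half thickness, 37 mm from the pin; same axes. A stiff plate 90 x 46 x 4 mm, about 80 g, both faces flat: one plain orange, the other with a black seal. It starts orange side up on the riser, hinge pin towards the riser's front edge. Its faces and the riser are slippery: pressed with some 5 to 10 N by fingertips it slides with them
- blue_flap_mid (a point): centre of the blue flap, at half thickness: same shape, size and axes as the orange one, lying beside it on the riser; to be left alone
- riser: low wooden bench riser, fixed to the table: a board 240 mm deep (its x) by 320 mm wide (its y), 18 mm thick, flat top 60 mm above the table, open space under its front edge. Origin: on the table under the board's centre; its -x edge, 120 mm from the origin, is the front edge, towards the robot
Not all that is in view belongs to the job. Of the things like the part that bears orange_flap_pins, leave any that is pink; of the rest the larger one is meant. Of the things that look like the part that bears blue_flap_mid, the largest one is meant.

How it is judged:
On the way:
1. the orange flap lies flat, orange side up, on the riser with its hinge pin out past the front edge (x of orange_flap_pins in the frame of riser below -0.128 m and z of orange_flap_mid in the frame of riser between 0.056 and 0.068 m and angle between orange_flap_mid's own z axis and vertical below 0.12 rad), for 0.2 s.
At the end, for the whole second after the job is handed in: The orange flap lies at rest on the riser's top, seal side up, flat within 7 degrees, its centre over the board; the blue flap lies flat, blue side up, within 20 mm of where it was (angle between orange_flap_mid's own z axis and vertical above 3.02 rad and z of orange_flap_mid in the frame of riser between 0.056 and 0.068 m and x of orange_flap_mid in the frame of riser between -0.12 and 0.12 m and y of orange_flap_mid in the frame of riser between -0.16 and 0.16 m and linear speed of orange_flap below 0.02 m/s and angle between blue_flap_mid's own z axis and vertical below 0.12 rad and distance of blue_flap_mid from where it was at the start of the episode below 0.02 m); the robot touches nothing.
It fails at once if the blue flap is shifted by more than 20 mm (distance of blue_flap_mid from where it was at the start of the episode above 0.02 m).
It also fails if it takes over 54 s, if anything falls off the work surface, if the arm or the gripper's body presses on something with over 40 N, if the wrist force passes 120 N, or if a joint passes its speed limit or range.

### The arm

A 6-joint arm with a two-finger parallel gripper is mounted at the origin on the work surface. World frame = base frame: x ahead of the robot, y to its left, z up, the work surface at z = 0. Lengths are in m, angles in rad, forces in N, time in s.
With the tool pointing down it reaches from about 0.25 to 0.775 m from the base axis. Payload 4 kg.
Tool frame: the origin (TCP) lies at the very end of the fingers, on their centre line; the grasp point (between the pads) lies 19 mm behind it (robot.grip_point_offset is the distance from the TCP to the grasp point, in m); z points along the fingers, x is the direction in which the jaws open and shut, and the axes are right-handed (so a half turn about z gives the same grasp; the last joint's range is limited). The gripper opens to 94 mm and grips with 3 to 60 N. Pads are 16 mm wide; open, the fingers measure 119 mm over their backs; the gripper's body (75 mm by 177 mm) begins 78 mm behind the grasp point.
Start: joints at [-1.317, 0.087, 1.371, -0, 1.684, -0.103], TCP at [0.192, -0.515, 0.206] pointing down, gripper open.
Joint ranges: [-3.1, 3.1], [-0.76, 2.03], [0.27, 2.55], [-1.08, 4.22], [0.17, 2.65], [-2.57, 2.57]. Speed limits (rad/s): [2.79, 2.79, 3.14, 3.14, 3.14, 3.14].

### API

Orientations are given as [roll, pitch, yaw] about the fixed x, y, z axes, in that order (R = Rz(yaw) Ry(pitch) Rx(roll)).
In Python, from bench import robot gives the robot as it stands.
- The arm moves only by the shell command python3 -m inch 'ROWS'. ROWS is text: rows parted by semicolons, each of 5 numbers parted by spaces: the shift along the tool's x, y, z in cm, then the turn about the tool's z in rad, then the closure, from 0 (fully open) to 1 (shut). In form: tx ty tz spin claw; .... A call has 1 to 20 rows; each row is the pose to reach, as a shift and turn from the pose measured when the call began, along the tool's axes at that moment; what a row does not reach only later rows make up. A row lasts 1/12 s, in which the tool goes at most 41.7 mm and 7.16 degrees, less where a joint would pass 70% of its speed; a pose out of reach is approached as far as the arm can. A call with a gripper value outside its range is refused whole. The fingers move at their own pace and stop on an object; the grip force is fixed at half the most. Time passes only in rows, so rows that repeat a pose let the fingers close. It gives the time, the measured TCP pose, the force and the opening at its end, in the units of the state.
- robot.get_obs(): the state, without advancing time (a new reading comes with each control period).
- robot.snapshot(name): name is "scene" or "top"; returns (picture, depth): 400x640x3 uint8, blue, green, red; 400x640 float32, m along the optical axis (not along the pixel's ray), 0 where there is no reading.
- robot.camera_info(name): a dict with "K" (3x3 intrinsics, pixels), "extrinsics" (4x4, takes a point from world to camera coordinates). Camera axes: x right, y down, z forward; pixel columns grow to the right and rows downward; lengths in m; the calibration is good to about 2 mm. A picture is of the moment at which its call begins. camera_info takes no time and is no camera call.
- robot.close_job(): hands the job in, once; it reports no verdict.
The state is a dict: "time": time; "joint_positions": joint angles; "qvel": joint speeds; "joint_torque": joint torques, N m; "tool_pos": TCP position; "ee_rot": TCP orientation; "wrist_force": force on the tool from outside, world axes, zero at the start; "wrist_torque": the same for the moment, N m; "width": finger opening in m.
Only numpy, scipy, OpenCV 4.12 (cv2) and the standard library are available. Lean on these libraries where they do the work, as an engineer would, in place of code of your own. Each camera call takes 0.05 s, during which the arm holds its last target.

## Working session

There is one attempt and no reset: what is moved stays moved. The work goes in short steps, Python scripts to look and compute and a shell command to move; the robot and the scene stay as the last step left them, time stands still between calls to the robot, and variables do not carry over. Pictures are saved under pics/ and viewed, and the job is handed in when it is done.

```bash
ls; mkdir -p pics
python3 - <<'E'
from bench import robot
import cv2
print(robot.get_obs())
for n in("scene","top"):
    p,d=robot.snapshot(n); cv2.imwrite(f"pics/{n}0.png",p); i=robot.camera_info(n); print(i); 
    import numpy as np; np.save(f"{n}0d.npy",d)
E
```

```text
pics
{'time': 0.0, 'joint_positions': array([-1.31711954e+00,  8.79482054e-02,  1.37225715e+00, -1.13984637e-05,
        1.68358931e+00, -1.03087044e-01]), 'qvel': array([-0.00042149, -0.00106391,  0.00042971, -0.0014717 , -0.00020284,
       -0.00035765]), 'joint_torque': array([ 6.37724715e-04, -3.40175557e+01, -3.02431011e+01,  7.15908967e-02,
        3.28883668e-02, -1.72320538e-04]), 'tool_pos': array([ 0.19194359, -0.51483181,  0.20430642]), 'ee_rot': array([-3.14137732e+00,  2.19149188e-03, -1.21403353e+00]), 'wrist_force': array([-1.20525118,  0.78093674,  0.24627535]), 'wrist_torque': array([ 0.01151657,  0.02023344, -0.00131072]), 'width': 0.09379586882398744}
{'K': array([[370.34125103,   0.        , 326.50565345],
       [  0.        , 370.34125103, 202.27213633],
       [  0.        ,   0.        ,   1.        ]]), 'extrinsics': array([[ 0.53091239,  0.84738468,  0.00844061, -0.28560618],
       [ 0.54875286, -0.33618638, -0.76540775, -0.23449421],
       [-0.64575718,  0.41099626, -0.64349028,  1.16946293],
       [ 0.        ,  0.        ,  0.        ,  1.        ]])}
{'K': array([[491.95390657,   0.        , 320.38394696],
       [  0.        , 491.95390657, 197.73672402],
       [  0.        ,   0.        ,   1.        ]]), 'extrinsics': array([[-0.10834721, -0.99411238,  0.00120524,  0.03969163],
       [-0.97358125,  0.10586426, -0.20231735,  0.54310486],
       [ 0.20099859, -0.02309392, -0.97931927,  1.03226957],
       [ 0.        ,  0.        ,  0.        ,  1.        ]])}
```

View pics/scene0.png

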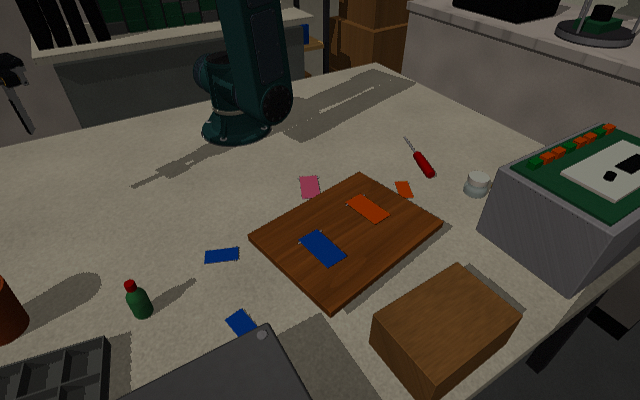

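View pics/top0.png

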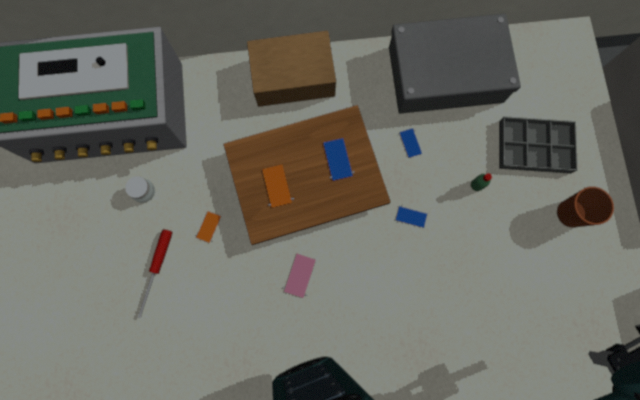

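The top view shows riser (305,175), an orange flap on it (277,186), a smaller orange one on the table (208,226), a pink one (299,275), a blue flap on the riser (338,158) and two smaller blues (410,143), (411,216). The larger non-pink orange one and the largest blue one are the two on the riser. Next I measure them and crop to confirm.

```bash
cat > h.py <<'E'
import numpy as np, cv2
from bench import robot
def ray(n,uv,z):
    i=robot.camera_info(n);K=i["K"];T=i["extrinsics"];R=T[:3,:3];t=T[:3,3]
    uv=np.atleast_2d(uv).astype(float)
    d=np.c_[uv,np.ones(len(uv))]@np.linalg.inv(K).T@R; c=-R.T@t
    return c+d*((z-c[2])/d[:,2])[:,None]
def proj(n,P):
    i=robot.camera_info(n);q=np.atleast_2d(P)@i["extrinsics"][:3,:3].T+i["extrinsics"][:3,3]
    q=q@i["K"].T; return q[:,:2]/q[:,2:]
def blobs(p,lo,hi,amin=60):
    hsv=cv2.cvtColor(p,cv2.COLOR_BGR2HSV);m=cv2.inRange(hsv,np.array(lo),np.array(hi))
    cs,_=cv2.findContours(m,cv2.RETR_EXTERNAL,cv2.CHAIN_APPROX_NONE)
    return [c for c in cs if cv2.contourArea(c)>amin]
def rect(n,c,z):
    w=ray(n,c[:,0,:],z)[:,:2]; r=cv2.minAreaRect((w*1000).astype(np.float32))
    return r,cv2.boxPoints(r)
OR=((3,180,80),(14,255,255)); BL=((105,150,50),(125,255,255)); WOOD=((5,80,40),(18,190,200))
E
python3 - <<'E'
from h import *
for n in("scene","top"):
    p=cv2.imread(f"pics/{n}0.png"); d=np.load(f"{n}0d.npy")
    for nm,c in(("or",OR),("bl",BL)):
        for b in blobs(p,*c,amin=120):
            z=.064; r,bx=rect(n,b,z); print(n,nm,cv2.minAreaRect(b)[0],"c",np.round(r[0],1),"size",np.round(r[1],1),"ang",round(r[2],1))
            if min(r[1])>40: print(np.round(bx).tolist())
    for b in blobs(p,*WOOD,amin=5000):
        m=cv2.approxPolyDP(cv2.convexHull(b),6,True); print("wood",cv2.contourArea(b),m[:,0].tolist())
        r,bx=rect(n,b,.06);print(np.round(r[0],1),np.round(r[1],1),r[2],np.round(ray(n,m[:,0],.06)*1000).tolist())
p=cv2.imread("pics/top0.png")
cv2.imwrite("pics/crop.png",cv2.resize(p[100:305,190:440],None,fx=3,fy=2.9,interpolation=cv2.INTER_CUBIC))
E
```

```text
scene or (316.0000305175781, 279.0000305175781) c [ 687.4 -113.2] size [37.3 61.5] ang 16.8
scene or (299.0, 262.5) c [ 642.8 -121.7] size [50.9 58.6] ang 11.1
[[612.0, -98.0], [623.0, -155.0], [673.0, -146.0], [662.0, -88.0]]
scene or (383.9438171386719, 264.7119140625) c [718.8  23.5] size [ 14.9 314.4] ang 10.5
scene or (380.75689697265625, 228.9770965576172) c [647.6  64.1] size [ 26.9 207.7] ang 4.0
scene or (363.2865295410156, 210.2584228515625) c [583.7  54.9] size [ 92.3 206. ] ang 8.0
[[524.0, 150.0], [552.0, -54.0], [644.0, -41.0], [615.0, 163.0]]
scene or (403.6269226074219, 189.46536254882812) c [572.6 181.6] size [31.6 58.7] ang 59.3
scene or (339.366455078125, 187.7625732421875) c [494.   64.1] size [ 28.9 150.5] ang 10.6
scene or (552.8001098632812, 154.1000213623047) c [662.7 600.8] size [ 30.1 111.8] ang 0.6
scene bl (240.81932067871094, 323.05694580078125) c [ 698.1 -257.4] size [44.  30.6] ang 11.0
scene bl (220.54617309570312, 254.8692626953125) c [ 547.7 -235. ] size [58.2 30.6] ang 68.0
scene bl (321.8011169433594, 247.72100830078125) c [628.2 -68.2] size [89.9 
[... 644 characters left out ...]
 216.53736877441406) c [ 479.7 -210.4] size [59.8 28.5] ang 68.5
top bl (337.35296630859375, 158.9117889404297) c [626.5 -66.4] size [86.9 43.1] ang 7.2
[[581.0, -50.0], [586.0, -93.0], [672.0, -82.0], [667.0, -40.0]]
top bl (410.218994140625, 142.60218811035156) c [ 646.5 -233.4] size [58.9 28.4] ang 11.2
wood 14644.0 [[356, 105], [389, 202], [252, 244], [224, 144]]
[603.6   7.3] [239.4 318.4] 10.829314231872559 [[750.0, -124.0, 60.0], [517.0, -168.0, 60.0], [458.0, 139.0, 60.0], [690.0, 183.0, 60.0]]
wood 5204.0 [[327, 31], [333, 95], [258, 105], [247, 42]]
[858.7  13.5] [165.5 193.8] 2.0407354831695557 [[942.0, -78.0, 60.0], [780.0, -74.0, 60.0], [774.0, 99.0, 60.0], [934.0, 112.0, 60.0]]
```

View pics/crop.png

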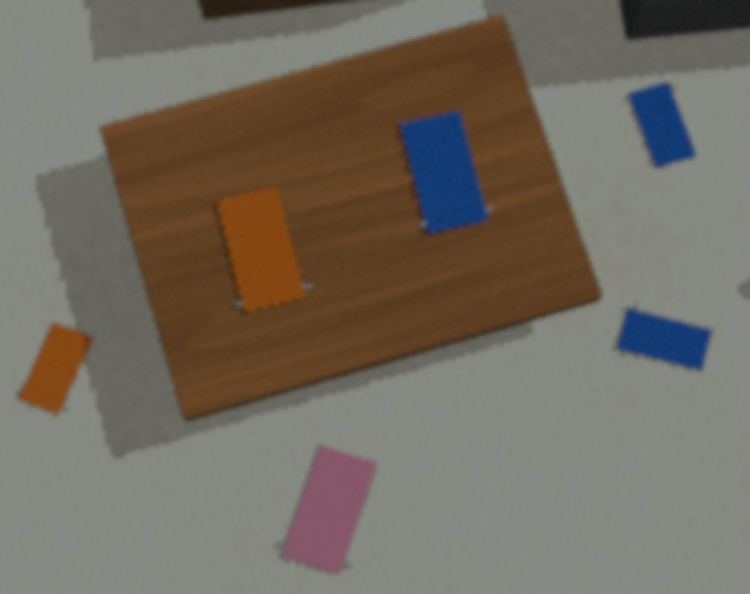

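The crop confirms it: the large orange flap with its pin ends towards the front edge, and the large blue one, both on the riser. Sizes match (92×49, 87×43 mm, and 239×318 for the board).

```bash
cat >> h.py <<'E'
from scipy.spatial.transform import Rotation as Ro
def to(x,y,z,yawdeg=None):
    o=robot.get_obs();R=Ro.from_euler('xyz',o["ee_rot"]).as_matrix()
    d=R.T@(np.array([x,y,z])-o["tool_pos"])*100
    yaw=np.degrees(np.arctan2(R[1,0],R[0,0])); s=0 if yawdeg is None else -np.radians((yawdeg-yaw+180)%360-180)
    print("cm",np.round(d,2),"spin",round(s,3),"yaw",round(yaw,2),"tilt",np.round(R[2],4),"F",np.round(o["wrist_force"],1),"w",round(o["width"]*1e3,1),"t",o["time"],"pos",np.round(o["tool_pos"],4))
RC=np.array([.6036,.0073]);RY=np.radians(10.83);RR=np.array([[np.cos(RY),-np.sin(RY)],[np.sin(RY),np.cos(RY)]])
def r2w(x,y): return RC+RR@np.array([x,y])
def w2r(x,y): return RR.T@(np.array([x,y])-RC)
E
python3 -c "
from h import *
print(w2r(.5805,.0741),w2r(.6265,-.0664))
to(.588,.0753,.11,-81.2)"
```

```text
[-0.01013714  0.06995061] [ 0.00864422 -0.07669014]
cm [-41.45 -57.72   9.54] spin 0.203 yaw -69.56 tilt [-1.9e-03 -2.0e-04 -1.0e+00] F [-1.3 -0.3 -0.3] w 93.7 t 0.1 pos [ 0.192  -0.5149  0.2044]
```

```bash
python3 -m inch '-41.45 -57.7 0 0.2 0.9;-41.45 -57.7 0 0.2 0.9;-41.45 -57.7 0 0.2 0.9;-41.45 -57.7 0 0.2 0.9;-41.45 -57.7 0 0.2 0.9;-41.45 -57.7 0 0.2 0.9;-41.45 -57.7 0 0.2 0.9;-41.45 -57.7 0 0.2 0.9;-41.45 -57.7 0 0.2 0.9;-41.45 -57.7 0 0.2 0.9;-41.45 -57.7 0 0.2 0.9;-41.45 -57.7 0 0.2 0.9;-41.45 -57.7 0 0.2 0.9;-41.45 -57.7 0 0.2 0.9;-41.45 -57.7 0 0.2 0.9;-41.45 -57.7 0 0.2 0.9;-41.45 -57.7 9.5 0.2 0.9;-41.45 -57.7 9.5 0.2 0.9;-41.45 -57.7 9.5 0.2 0.9;-41.45 -57.7 9.5 0.2 0.9'; python3 -c "
from h import *
to(.588,.0753,.075,-81.2)"
```

```text
time: 1.77
tool_pos: [0.584, 0.077, 0.1026]
ee_rot: [3.128, 0.004, -1.411]
wrist_force: [-0.6, -0.6, -0.7]
width: 0.0097
cm [ 0.24 -0.41  2.76] spin 0.006 yaw -80.87 tilt [-0.0043  0.0136 -0.9999] F [-0.6 -0.6 -0.7] w 9.7 t 1.7667 pos [0.584  0.077  0.1026]
```

```bash
python3 -m inch '0.2 -0.4 2.0 0 0.9;0.2 -0.4 3.0 0 0.9;0.2 -0.4 3.4 0 0.9;0.2 -0.4 3.4 0 0.9'; python3 -c "
from h import *
to(.588,.0753,.064,-81.2)"
```

```text
time: 2.1
tool_pos: [0.5872, 0.075, 0.0684]
ee_rot: [3.127, 0.004, -1.412]
wrist_force: [-0.5, 0.1, 0.3]
width: 0.0093
cm [-0.01 -0.09  0.44] spin 0.005 yaw -80.92 tilt [-0.0042  0.0149 -0.9999] F [-0.5  0.1  0.3] w 9.3 t 2.1 pos [0.5872 0.075  0.0684]
```

```bash
python3 -m inch '0 0 0.2 0 0.9;0 0 0.3 0 0.9;0 0 0.4 0 0.9;0 0 0.4 0 0.9'; python3 -m inch '0 0 0.05 0 0.9;0 0 0.1 0 0.9;0 0 0.1 0 0.9'; python3 -c "
from h import *
to(.588,.0753,.064,-81.2)"
```

```text
time: 2.43
tool_pos: [0.5875, 0.0749, 0.0653]
ee_rot: [3.128, 0.004, -1.413]
wrist_force: [-0.5, -0.1, 0.4]
width: 0.0093
time: 2.68
tool_pos: [0.5876, 0.0749, 0.0645]
ee_rot: [3.129, 0.004, -1.412]
wrist_force: [-0.2, 0.4, -1.0]
width: 0.0094
cm [-0.03 -0.05  0.05] spin 0.005 yaw -80.93 tilt [-0.004   0.013  -0.9999] F [-0.2  0.4 -1. ] w 9.4 t 2.6833 pos [0.5876 0.0749 0.0645]
```

```bash
python3 -m inch '0 0 0.05 0 0.9;0 0 0.1 0 0.9;0 0 0.1 0 0.9'; python3 -m inch '0 0 0.05 0 0.9;0 0 0.05 0 0.9;0 0 0.05 0 0.9'
```

```text
time: 2.93
tool_pos: [0.5879, 0.0749, 0.0643]
ee_rot: [3.13, 0.004, -1.412]
wrist_force: [-1.4, 0.3, 4.2]
width: 0.0091
time: 3.18
tool_pos: [0.5881, 0.075, 0.0643]
ee_rot: [3.13, 0.004, -1.412]
wrist_force: [-0.6, 0.1, 3.9]
width: 0.0092
```

```bash
python3 -m inch '0 0 0.14 0 0.9;0 0 0.14 0 0.9;0 0.2 0.14 0 0.9;0 0.5 0.15 0 0.9;0 0.8 0.15 0 0.9;0 1.2 0.15 0 0.9;0 1.6 0.16 0 0.9;0 2.0 0.16 0 0.9;0 2.0 0.16 0 0.9;0 2.0 0.16 0 0.9'
python3 - <<'E'
from h import *
to(.588,.0753,.064,-81.2)
p,_=robot.snapshot("top");cv2.imwrite("pics/t1.png",p)
for b in blobs(p,*OR,amin=120): 
    r,bx=rect("top",b,.064);print(np.round(r[0],1),np.round(r[1],1),r[2])
cv2.imwrite("pics/t1c.png",cv2.resize(p[100:305,190:440],None,fx=3,fy=2.9,interpolation=cv2.INTER_CUBIC))
E
```

```text
time: 4.02
tool_pos: [0.5693, 0.0718, 0.0643]
ee_rot: [3.133, 0.003, -1.412]
wrist_force: [0.2, -0.4, 6.8]
width: 0.0094
cm [-0.05 -1.9   0.01] spin 0.005 yaw -80.93 tilt [-0.0033  0.0083 -1.    ] F [ 0.2 -0.4  6.8] w 9.4 t 4.0167 pos [0.5693 0.0718 0.0643]
[505.8 229.3] [28.  57.9] 62.4063606262207
[542.4  68.6] [51.8 48.4] 7.014292240142822
```

View pics/t1c.png

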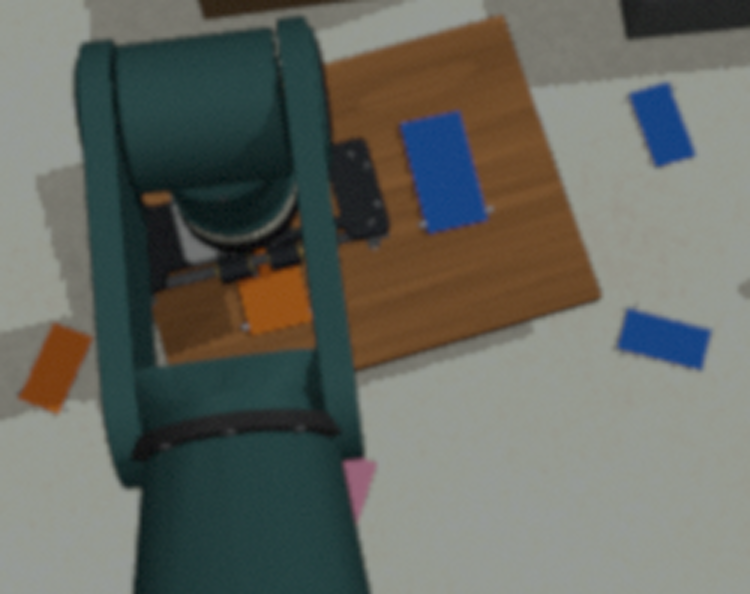

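It slides with the fingertips (about 19 mm). Continuing.

```bash
python3 -m inch '0 0.2 0.14 0 0.9;0 0.5 0.14 0 0.9;0 0.9 0.15 0 0.9;0 1.3 0.15 0 0.9;0 1.7 0.15 0 0.9;0 2.1 0.16 0 0.9;0 2.5 0.16 0 0.9;0 2.9 0.16 0 0.9;0 3.3 0.17 0 0.9;0 3.6 0.17 0 0.9;0 3.6 0.17 0 0.9'; python3 -c "
from h import *
to(.588,.0753,.064,-81.2)"
```

```text
time: 4.98
tool_pos: [0.5349, 0.0661, 0.0642]
ee_rot: [3.137, 0.003, -1.412]
wrist_force: [0.0, 0.5, 6.5]
width: 0.0096
cm [-0.07 -5.39 -0.  ] spin 0.005 yaw -80.93 tilt [-0.0028  0.0047 -1.    ] F [0.  0.5 6.5] w 9.6 t 4.9833 pos [0.5349 0.0661 0.0642]
```

```bash
python3 -m inch '0 0.2 0.14 0 0.9;0 0.5 0.14 0 0.9;0 0.9 0.14 0 0.9;0 1.3 0.14 0 0.9;0 1.7 0.15 0 0.9;0 2.1 0.15 0 0.9;0 2.5 0.15 0 0.9;0 2.9 0.15 0 0.9;0 3.3 0.15 0 0.9;0 3.7 0.15 0 0.9;0 3.7 0.15 0 0.9;0 3.7 0.15 0 0.9'
python3 - <<'E'
from h import *
to(.588,.0753,.064,-81.2)
p,_=robot.snapshot("scene");cv2.imwrite("pics/s2.png",p[140:340,220:460].repeat(3,0)[:600].repeat(3,1))
p,_=robot.snapshot("top");cv2.imwrite("pics/t2c.png",cv2.resize(p[100:305,190:440],None,fx=3,fy=2.9,interpolation=cv2.INTER_CUBIC))
for b in blobs(p,*OR,amin=120): 
    r,bx=rect("top",b,.064);print(np.round(r[0],1),np.round(r[1],1),r[2],bx.tolist())
E
```

```text
time: 5.98
tool_pos: [0.4993, 0.0603, 0.0642]
ee_rot: [3.14, 0.002, -1.412]
wrist_force: [-0.6, -0.8, 6.7]
width: 0.0095
cm [-0.09 -8.99  0.01] spin 0.005 yaw -80.93 tilt [-0.0023  0.0016 -1.    ] F [-0.6 -0.8  6.7] w 9.5 t 5.9833 pos [0.4993 0.0603 0.0642]
[469.7  55.9] [38.6 47.1] 7.8933515548706055 [[447.3544616699219, 76.54362487792969], [453.8216857910156, 29.89691162109375], [492.0157775878906, 35.1922607421875], [485.5485534667969, 81.83897399902344]]
[505.5 229.6] [27.8 58.6] 62.40639877319336 [[473.11279296875, 230.7972412109375], [525.0569458007812, 203.64889526367188], [537.9528198242188, 228.3232421875], [486.0086669921875, 255.47158813476562]]
```

View pics/s2.png

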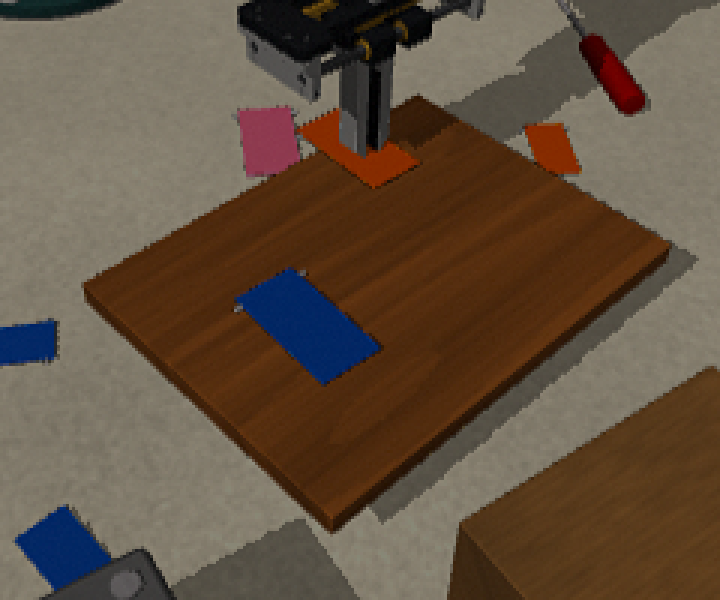

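View pics/t2c.png

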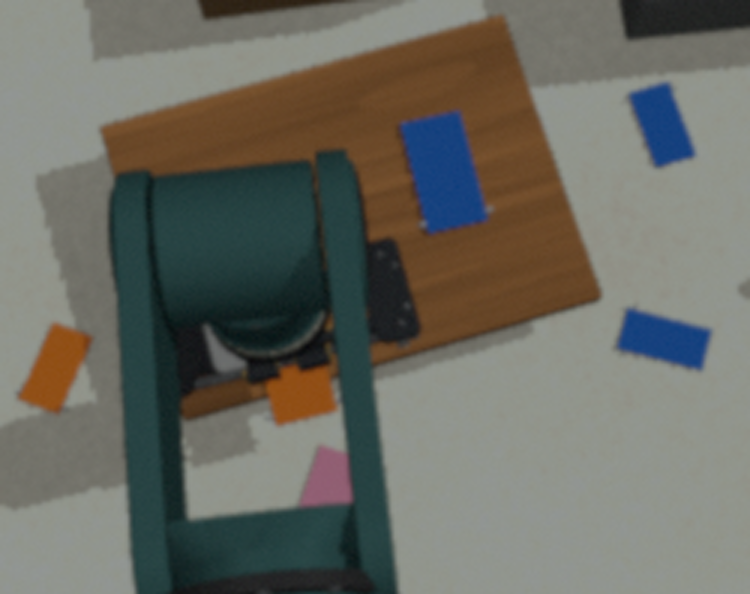

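```bash
python3 -m inch '0 0.2 0.14 0 0.9;0 0.4 0.14 0 0.9;0 0.6 0.14 0 0.9;0 0.6 0.14 0 0.9;0 0.6 0 0 0.9;0 0.6 -0.5 0 0.9;0 0.6 -2 0 0.9;0 0.6 -5 0 0.6;0 0.6 -8 0 0.2;0 0.6 -8 0 0;0 -6 -10 0 0;0 -9 -12 0 0;0 -12 -13 0 0;0 -12 -13 0 0;0 -12 -13 0 0'
python3 - <<'E'
from h import *
to(.588,.0753,.064,-81.2)
p,_=robot.snapshot("top");cv2.imwrite("pics/t3c.png",cv2.resize(p[100:305,190:440],None,fx=3,fy=2.9,interpolation=cv2.INTER_CUBIC))
for b in blobs(p,*OR,amin=120): 
    r,bx=rect("top",b,.064);print(np.round(r[0],1),np.round(r[1],1),r[2],bx.tolist())
E
```

```text
time: 7.33
tool_pos: [0.6205, 0.0792, 0.1931]
ee_rot: [3.14, 0.002, -1.412]
wrist_force: [0.1, 0.7, -0.1]
width: 0.0596
cm [-0.1   3.25 12.92] spin 0.005 yaw -80.92 tilt [-0.0024  0.0017 -1.    ] F [ 0.1  0.7 -0.1] w 59.6 t 7.3333 pos [0.6205 0.0792 0.1931]
[500.5 232.5] [27.2 46.2] 62.40639877319336 [[473.74853515625, 231.13815307617188], [514.7268676757812, 209.72103881835938], [527.346435546875, 233.86660766601562], [486.36810302734375, 255.28372192382812]]
```

View pics/t3c.png

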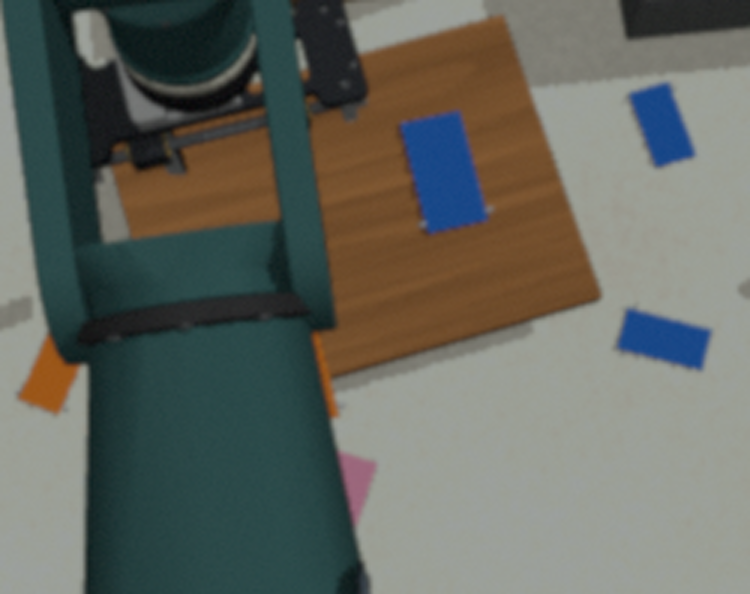

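```bash
python3 -m inch '0 4 -1 0 0;0 8 -1 0 0;0 12 -1 0 0;0 16 -1 0 0;0 20 -1 0 0;0 24 -1 0 0;0 25 -1 0 0;0 25 -1 0 0;0 25 -1 0 0'
python3 - <<'E'
from h import *
to(.588,.0753,.064,-81.2)
p,_=robot.snapshot("top");cv2.imwrite("pics/t4c.png",cv2.resize(p[100:305,190:440],None,fx=3,fy=2.9,interpolation=cv2.INTER_CUBIC))
for b in blobs(p,*OR,amin=120): 
    r,bx=rect("top",b,.064);print(np.round(r[0],1),np.round(r[1],1),r[2],bx.tolist())
p,_=robot.snapshot("scene");cv2.imwrite("pics/s4.png",p[100:300,220:460].repeat(3,0).repeat(3,1))
E
```

```text
time: 8.13
tool_pos: [0.3713, 0.0395, 0.2032]
ee_rot: [3.139, 0.002, -1.413]
wrist_force: [0.9, 0.3, 0.5]
width: 0.0941
cm [ -0.09 -22.    13.86] spin 0.005 yaw -80.94 tilt [-0.0025  0.0028 -1.    ] F [0.9 0.3 0.5] w 94.1 t 8.1333 pos [0.3713 0.0395 0.2032]
[505.5 229.5] [27.9 58.6] 62.40639877319336 [[473.0948486328125, 230.76300048828125], [525.0389404296875, 203.61465454101562], [537.9527587890625, 228.3232421875], [486.0086669921875, 255.47158813476562]]
[507.8  62. ] [51.5 48.4] 8.121672630310059 [[478.89752197265625, 82.30187225341797], [485.74066162109375, 34.349403381347656], [536.7181396484375, 41.624244689941406], [529.875, 89.57671356201172]]
```

View pics/t4c.png

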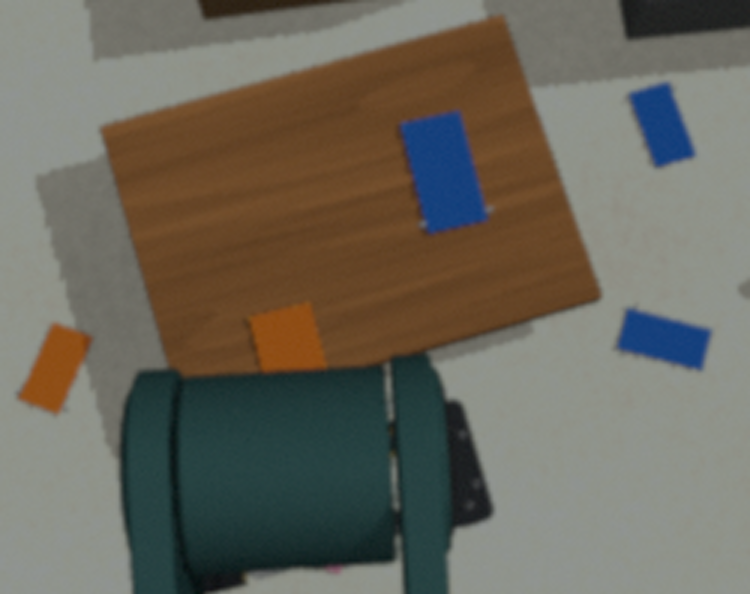

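View pics/s4.png

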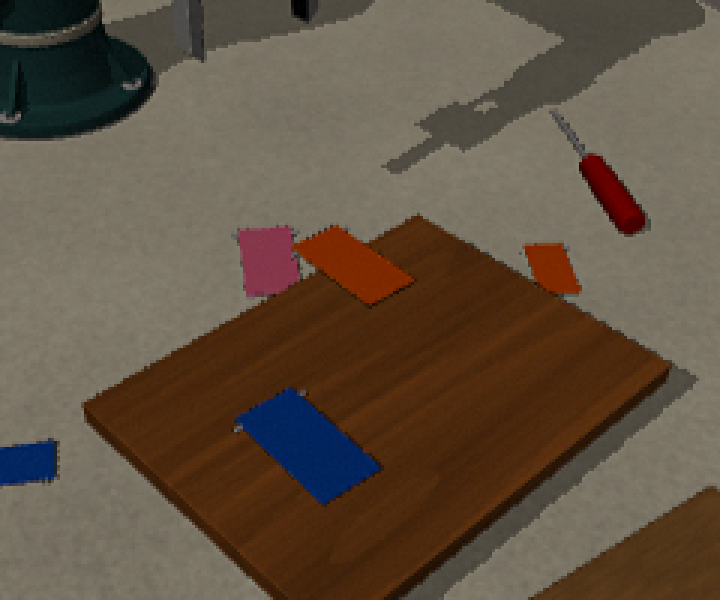

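Run:
```python
from h import *
uv=np.array([[414,282],[371,305],[335,226],[293,247]])/3+[220,100]-.3
w=ray("scene",uv,.064)*1000;print(np.round(w,1)); a=(w[0]+w[1])/2;b=(w[2]+w[3])/2;print("rear",a,"front",b,np.linalg.norm(a-b),np.degrees(np.arctan2(*(a-b)[[1,0]])))
c=(a+b)/2; u=(a-b)/np.linalg.norm(a-b);print("pin",c-37*u)
# blue check both cams / riser edge in scene
q=np.array([[85,405]])/3+[220,100]; print(ray("scene",q,.06), r2w(-.12,-.16), "pin riser",w2r(.452,.0535))
to(.452,.0535,.049,-81.7)
```

```text
[[533.3  83.6  64. ]
 [538.6  41.8  64. ]
 [443.8  71.8  64. ]
 [450.1  29.6  64. ]]
rear [535.96916772  62.70144002  64.        ] front [446.97482313  50.73706435  64.        ] 89.79498679855385 7.65691890310733
pin [454.80189983  51.78933443  64.        ]
[[ 0.52262668 -0.17110299  0.06      ]] [ 0.51580062 -0.17239771] pin riser [-0.14021908  0.07386211]
cm [-0.08 -8.14 15.38] spin 0.014 yaw -80.92 tilt [-0.0027  0.0042 -1.    ] F [0.9 0.2 0.3] w 94.0 t 8.2333 pos [0.3724 0.0396 0.2032]
```

Both cameras agree on the pin to about 3 mm; I take (0.4535, 0.053), i.e. x ≈ −0.138 in the riser frame, about 18 mm past the edge. Now going over it and down.

```bash
python3 -m inch '-0.1 -4 0 0.02 0;-0.1 -8.2 3 0.02 0;-0.1 -8.25 6 0.02 0;-0.1 -8.25 9 0.02 0;-0.1 -8.25 12 0.02 0;-0.1 -8.25 12 0.02 0;-0.1 -8.25 12 0.02 0'
python3 - <<'E'
from h import *
to(.4535,.053,.051,-82)
p,_=robot.snapshot("scene");cv2.imwrite("pics/s5.png",p[100:300,220:460].repeat(3,0).repeat(3,1))
E
```

```text
time: 8.82
tool_pos: [0.4525, 0.054, 0.0807]
ee_rot: [3.132, 0.004, -1.432]
wrist_force: [0.2, -0.5, 0.4]
width: 0.0942
cm [ 0.13 -0.12  2.97] spin -0.001 yaw -82.05 tilt [-0.0035  0.0099 -0.9999] F [ 0.2 -0.5  0.4] w 94.2 t 8.8167 pos [0.4525 0.054  0.0807]
```

View pics/s5.png

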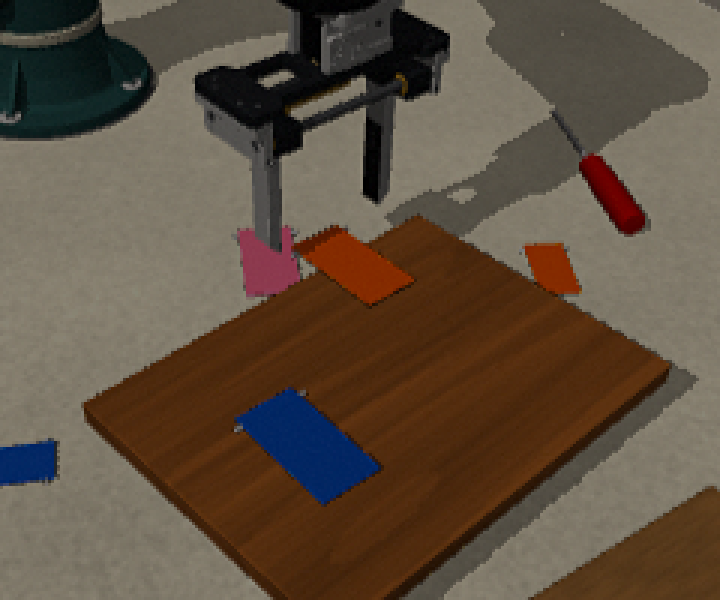

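```bash
python3 -m inch '0.1 -0.12 1.5 0 0;0.1 -0.1 2.7 0 0;0.1 -0.1 2.95 0 0;0.1 -0.1 2.95 0 0.2;0.1 -0.1 2.95 0 0.3;0.1 -0.1 2.95 0 0.4;0.1 -0.1 2.95 0 0.5;0.1 -0.1 2.95 0 0.7;0.1 -0.1 2.95 0 0.7;0.1 -0.1 2.95 0 0.7'
python3 - <<'E'
from h import *
to(.4535,.053,.051,-82)
p,_=robot.snapshot("scene");cv2.imwrite("pics/s6.png",p[100:300,220:460].repeat(3,0).repeat(3,1))
E
```

```text
time: 9.7
tool_pos: [0.4553, 0.0532, 0.0539]
ee_rot: [3.138, 0.003, -1.432]
wrist_force: [0.9, -0.4, 0.5]
width: 0.0543
cm [-0.01  0.18  0.29] spin -0.001 yaw -82.05 tilt [-0.0026  0.004  -1.    ] F [ 0.9 -0.4  0.5] w 54.3 t 9.7 pos [0.4553 0.0532 0.0539]
```

View pics/s6.png

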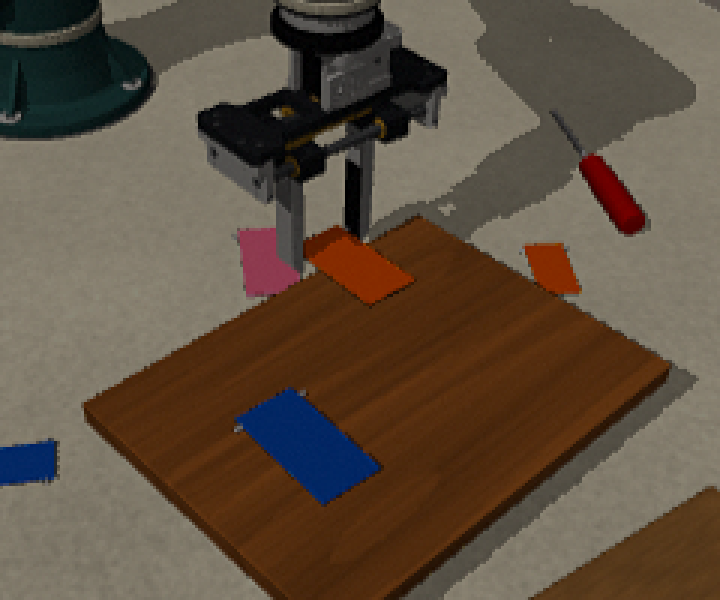

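```bash
python3 -m inch '0 0 0 0 0.7;0 0 0 0 0.7;0 0 0 0 0.7'
```

```text
time: 10.0
tool_pos: [0.4554, 0.0532, 0.0539]
ee_rot: [3.138, 0.003, -1.432]
wrist_force: [-0.1, 0.7, 0.5]
width: 0.0544
```

```bash
python3 -m inch '0 0 -0.3 0 0.7;0 0 -0.8 0 0.7;0 0 -1.5 0 0.7;0 0 -2 0 0.7;0 0 -2 0 0.7'
python3 - <<'E'
from h import *
to(.4535,.053,.051,-82)
p,_=robot.snapshot("scene");cv2.imwrite("pics/s7.png",p[100:300,220:460].repeat(3,0).repeat(3,1))
E
```

```text
time: 10.42
tool_pos: [0.4566, 0.0531, 0.0757]
ee_rot: [3.141, 0.002, -1.432]
wrist_force: [-0.4, 0.4, -0.1]
width: 0.0541
cm [-0.03  0.3   2.47] spin -0.001 yaw -82.05 tilt [-0.0022  0.0011 -1.    ] F [-0.4  0.4 -0.1] w 54.1 t 10.4167 pos [0.4566 0.0531 0.0757]
```

View pics/s7.png

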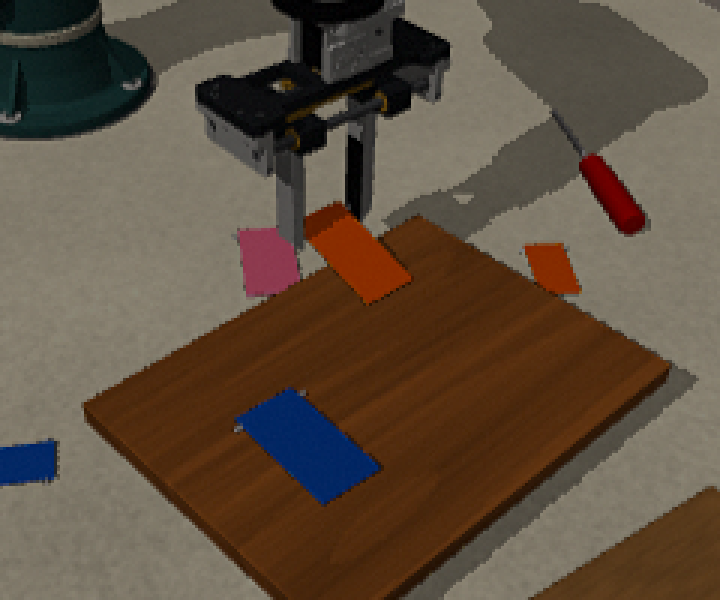

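The pin is held (width 54 mm is the 58 mm pin with the pads giving a little) and the flap pivots freely. Now I lift and back away so it hangs in front of the edge.

```bash
python3 -m inch '0 0 -1 0 0.7;0 0 -2 0 0.7;0 0.5 -3 0 0.7;0 1.2 -4 0 0.7;0 2 -5 0 0.7;0 3 -6 0 0.7;0 4 -6 0 0.7;0 5 -6 0 0.7;0 5 -6 0 0.7;0 5 -6 0 0.7;0 5 -6 0 0.7;0 5 -6 0 0.7'
python3 - <<'E'
from h import *
to(.4535,.053,.051,-82)
p,_=robot.snapshot("scene");cv2.imwrite("pics/s8.png",p[100:300,220:460].repeat(3,0).repeat(3,1))
E
```

```text
time: 11.47
tool_pos: [0.4068, 0.0461, 0.1346]
ee_rot: [3.139, 0.002, -1.432]
wrist_force: [-0.5, -0.3, -1.7]
width: 0.0539
cm [-0.02 -4.74  8.35] spin -0.001 yaw -82.05 tilt [-0.0025  0.0025 -1.    ] F [-0.5 -0.3 -1.7] w 53.9 t 11.4667 pos [0.4068 0.0461 0.1346]
```

View pics/s8.png

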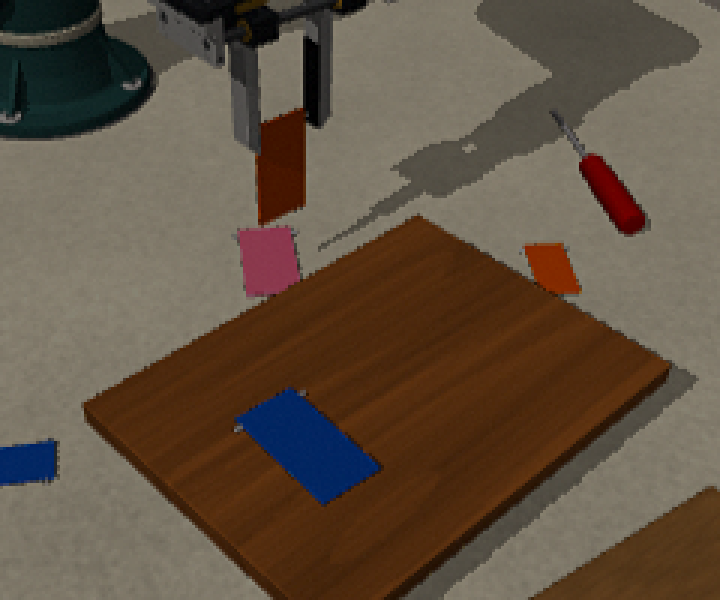

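Orange face now looks forward (+x), hanging free. Lower it, then move forward so the riser's front edge tips the flap back under the pin.

```bash
python3 -m inch '0 0 1.2 0 0.7;0 0 2.2 0 0.7;0 0 2.2 0 0.7;0 -1 2.2 0 0.7;0 -2 2.2 0 0.7;0 -3 2.2 0 0.7;0 -4 2.2 0 0.7;0 -5 2.2 0 0.7;0 -6 2.2 0 0.7;0 -7 2.2 0 0.7;0 -8 2.2 0 0.7;0 -9 2.2 0 0.7;0 -10 2.2 0 0.7;0 -10 2.2 0 0.7'
python3 - <<'E'
from h import *
to(.4535,.053,.051,-82)
p,_=robot.snapshot("scene");cv2.imwrite("pics/s9.png",p[100:300,220:460].repeat(3,0).repeat(3,1))
E
```

```text
time: 12.68
tool_pos: [0.5075, 0.0601, 0.1122]
ee_rot: [3.139, 0.002, -1.432]
wrist_force: [-0.9, 0.6, -1.3]
width: 0.0541
cm [-0.03  5.44  6.14] spin -0.001 yaw -82.05 tilt [-0.0025  0.0022 -1.    ] F [-0.9  0.6 -1.3] w 54.1 t 12.6833 pos [0.5075 0.0601 0.1122]
```

View pics/s9.png

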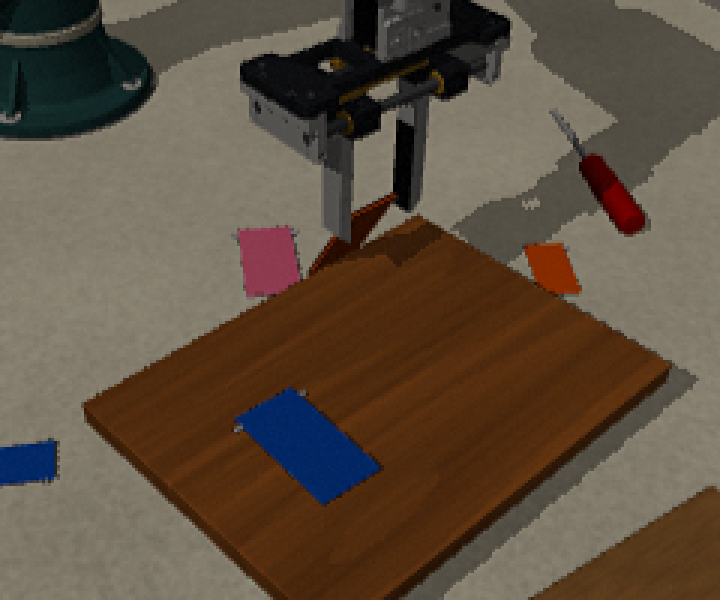

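```bash
python3 -m inch '0 -1 0.3 0 0.7;0 -2 0.6 0 0.7;0 -3 1 0 0.7;0 -4 1.4 0 0.7;0 -5 1.8 0 0.7;0 -6 2.2 0 0.7;0 -7 2.6 0 0.7;0 -8 3 0 0.7;0 -9 3.4 0 0.7;0 -10 4 0 0.7;0 -10 4.3 0 0.7;0 -10 4.3 0 0.7'
python3 - <<'E'
from h import *
to(.6,.073,.063,-82)
p,_=robot.snapshot("scene");cv2.imwrite("pics/s10.png",p[100:300,220:460].repeat(3,0).repeat(3,1))
E
```

```text
time: 13.73
tool_pos: [0.6051, 0.074, 0.0674]
ee_rot: [3.136, 0.003, -1.432]
wrist_force: [-0.4, -0.3, -1.3]
width: 0.0543
cm [0.03 0.52 0.44] spin -0.001 yaw -82.03 tilt [-0.0027  0.0058 -1.    ] F [-0.4 -0.3 -1.3] w 54.3 t 13.7333 pos [0.6051 0.074  0.0674]
```

View pics/s10.png

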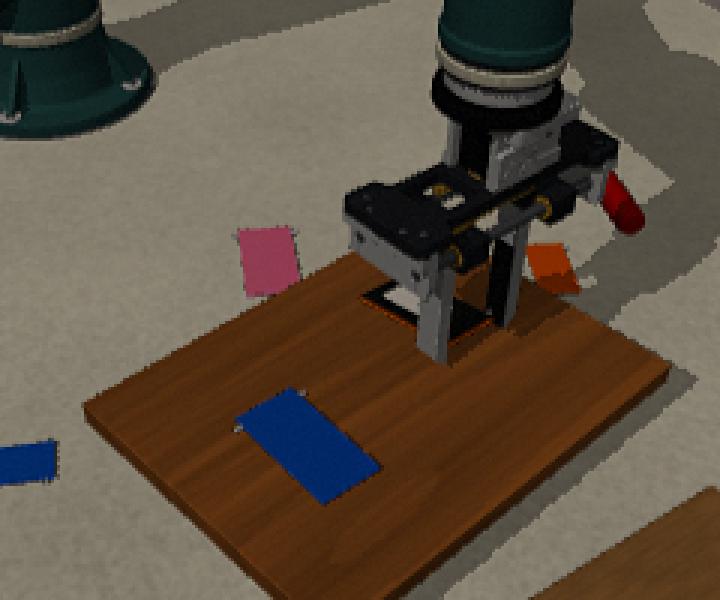

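Seal side is up. Lower the last few mm, release, and withdraw upward.

```bash
python3 -m inch '0 0 0.3 0 0.7;0 0 0.45 0 0.7;0 0 0.45 0 0.7;0 0 0.45 0 0.3;0 0 0.45 0 0.2;0 0 0.45 0 0.15;0 0 0.45 0 0.15;0 0 0.45 0 0.15;0 0 -0.5 0 0.15;0 0 -2 0 0.15;0 0 -5 0 0.15;0 0 -9 0 0.15;0 0 -13 0 0.15;0 0 -13 0 0.15'
python3 - <<'E'
from h import *
to(.6,.073,.063,-82)
p,_=robot.snapshot("scene");cv2.imwrite("pics/s11.png",p[100:300,220:460].repeat(3,0).repeat(3,1))
E
```

```text
time: 14.95
tool_pos: [0.61, 0.0739, 0.2099]
ee_rot: [-3.128, 0.001, -1.432]
wrist_force: [-0.5, 0.2, 1.9]
width: 0.0799
cm [-0.04  1.2  14.67] spin -0.001 yaw -82.04 tilt [-6.000e-04 -1.350e-02 -9.999e-01] F [-0.5  0.2  1.9] w 79.9 t 14.95 pos [0.61   0.0739 0.2099]
```

View pics/s11.png

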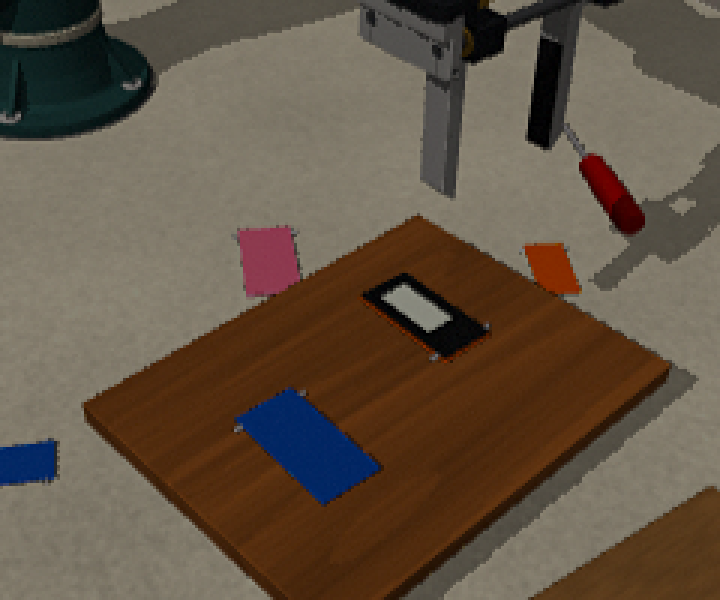

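```bash
python3 -m inch '0 0 0 0 0.15;0 0 0 0 0.15;0 0 0 0 0.15;0 0 0 0 0.15'
python3 - <<'E'
from h import *
p,d=robot.snapshot("scene")
for b in blobs(p,*BL,amin=500):
    r,_=rect("scene",b,.064);print("blue",np.round(r[0],1),np.round(r[1],1),r[2])
i=robot.camera_info("scene");T=i["extrinsics"]
m=np.zeros(p.shape[:2],np.uint8)
q=(np.array([[372,296],[405,281],[478,328],[445,348]])/3+[220,100]).astype(int)
cv2.fillConvexPoly(m,q,1);v,u=np.nonzero(m*(d>0))
P=np.c_[u,v,np.ones(len(u))]@np.linalg.inv(i["K"]).T*d[v,u][:,None]; P=(P-T[:3,3])@T[:3,:3]
c=P.mean(0);n=np.linalg.svd(P-c)[2][2];print("flap",c,"riser",w2r(*c[:2]),"tilt deg",np.degrees(np.arccos(abs(n[2]))),"spread",(P-c).dot(n).std())
robot.close_job()
E
```

```text
time: 15.33
tool_pos: [0.6081, 0.0738, 0.2043]
ee_rot: [-3.136, 0.001, -1.432]
wrist_force: [0.4, 1.1, -0.7]
width: 0.0798
blue [628.2 -68.2] [89.9 46.2] 6.989511489868164
flap [0.56581657 0.07072231 0.06321184] riser [-0.0251937   0.06939204] tilt deg 0.8237320735157543 spread 0.0008346578403559147
the job is handed in; nothing more can be done
```

The orange flap now lies flat on the riser with its black seal up, and I handed the job in at about 15.4 s of the 54 s. No verdict was reported.

- **Slide:** I pressed the flap with about 7 N and slid it about 95 mm towards the robot. Its pin then stood about 18 mm past the front edge, at riser x of about -0.138 m.
- **Turn over:** I gripped it by the pin ends and let it hang. I then drew it forward over the riser's front edge so that it tipped orange side down, and set it down.
- **Orange flap, last check:** Its depth-fitted tilt is 0.8° and its top face is at about 63 mm. Its centre is near (-0.025, 0.069) m in the riser frame, over the board.
- **Blue flap, last check:** In the same camera it measures exactly where it started.
- **Gripper:** It was open and about 14 cm above the flap at hand-in.

**What disagreed:**
- The two cameras differed by about 3 mm on the pin's position, so I aimed between them.
- The grip read 54 mm on the 58 mm pin. I put that down to the pads giving a little, and the grip held.

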